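# Lock the waffle baker's grid plate and clear its service lock

## Robot

A 6-joint arm with a two-finger parallel gripper is mounted at the origin on the work surface. World frame = base frame: x ahead of the robot, y to its left, z up, the work surface at z = 0. Lengths are in mm, angles in rad, forces in N, time in s.
With the tool pointing down it reaches from about 225 to 725 mm from the base axis. Payload 3.1 kg.
Tool frame: the origin (TCP) lies midway between the tips of the shut fingers; the grasp point (between the pads) lies 19 mm behind it (env.grasp_offset is the distance from the TCP to the grasp point, in mm); x points along the fingers, z is the direction in which the jaws open and shut, and the axes are right-handed (so a half turn about x gives the same grasp; the last joint's range is limited). The gripper opens to 85 mm and grips with 20 to 120 N. Pads are 22 mm wide; open, the fingers measure 114 mm over their backs; the gripper's body (76 mm by 85 mm) begins 54 mm behind the grasp point. The pads swing forward as they close: fully open they stand 13 mm farther back than shut.
Start: joints at [-1.233, 0.048, 0.099, 1.622, 0, 1.443], TCP at [235.782, -469.067, 231.312] pointing down, gripper open.
Joint ranges: [-2.91, 2.91], [-0.99, 1.94], [-1.21, 1.42], [-2.12, 2.29], [-1.49, 1.47], [-3.14, 3.14]. Speed limits (rad/s): [2.79, 2.79, 3.14, 3.14, 3.14, 3.14].

## Interface

Orientations are given as [roll, pitch, yaw] about the fixed x, y, z axes, in that order (R = Rz(yaw) Ry(pitch) Rx(roll)).
In Python, from bench import env gives the robot as it stands. The module is installed in compiled form; this text tells all that it offers.
- The arm moves only by the tool send_rows, never from a script. Its argument "increments" is a list that holds one entry, the list of rows, each a list of 4 numbers: the shift along the tool's x, y, z in cm, then the turn about the tool's x in degrees. In form: [[[tx, ty, tz, yaw], ...]]. A call has 1 to 5 rows; each row shifts and turns the pose as measured when the row begins, along the tool's axes as they then stand; what a row does not reach is not made up. A row lasts 1/8 s, in which the tool goes at most 62.5 mm and 10.7 degrees, less where a joint would pass 70% of its speed; a pose out of reach is approached as far as the arm can. A call with a gripper value outside its range is refused whole. "fingers" is the gripper command: -1 is fully open, 1 is shut, values between are in proportion, set as the call begins (left out, the last holds). The fingers move at their own pace and stop on an object; "force" is the grip in N (left out, the last holds). Time passes only in rows, so rows that do not move let the fingers close. It gives the time, the measured TCP pose, the force and the opening at its end, in the units of the state.
- env.get_obs(): the state, without advancing time (a new reading comes with each control period).
- env.camera(name): name is "scene" or "top" or "wrist"; returns the picture (384x512x3 uint8, blue, green, red); there is no depth.
- env.get_calibration(name): a dict with "K" (3x3 intrinsics, pixels), "rvec" (rotation vector, rad) and "tvec" (3), from world to camera coordinates, as OpenCV has them. Camera axes: x right, y down, z forward; pixel columns grow to the right and rows downward; lengths in mm; the calibration is good to about 2 mm. A picture is of the moment at which its call begins: read the wrist's pose just before it. get_calibration takes no time and is no camera call; for the wrist camera it gives the pose at the moment of the call.
- env.finish_job(): hands the job in, once; it reports no verdict.
Trained networks look in the newest picture that a camera, given by its name, has taken for a name from the list of things; names that differ only in an ending like _2 or _b are one class to them, and where a whole thing is asked for, a point or a joint stands for the part that bears it (a point fixed in the world has none). Each returns a list of dicts, best first, with "score" (0 to 1); they miss things now and then, are a little off and sometimes report something else, mostly with a low value. They report only what shows in the picture. A call takes as long as a camera call.
- env.cut_out(camera, thing): "region" (384x512 bool, what is visible of it) and "extent" ([centre column, centre row, width, height] in pixels, round what is visible of it).
- env.spot_point(camera, thing): "point" ([column, row] in pixels: a listed point, or the origin of a listed thing).
The state is a dict: "time_s": time; "joint_pos": joint angles; "dq": joint speeds; "effort": joint torques, N m; "tcp_pos": TCP position; "tcp_rot": TCP orientation; "ft_force": force on the tool from outside, world axes, zero at the start; "wrist_torque": the same for the moment, N m; "opening": opening from 0.0 (shut) to 1.0 (fully open).
Only numpy, scipy, OpenCV 4.12 (cv2) and the standard library are available. Lean on these libraries where they do the work, as an engineer would, in place of code of your own. Each camera call takes 0.05 s, during which the arm holds its last target. There are 200 camera calls.

## Task

The waffle baker's grid plate has just been refitted: take the T-handle wrench from its holder, set it on the square bolt sunk in the collar in the middle of the plate, turn the bolt clockwise until it stops, and stand the wrench back upright in its holder. Then clear the controller's service lock: push the toggle on the control box fully over to the side where the lamp is, hold it there for a good second and let it spring back. Leave the jam jar, screwdriver, mug and syrup bottle that stand about where they are.

Things in the scene. Friction and masses are not known exactly. Their poses are not given: they have to be found in the camera images.
- wrench_bar (a point): T-handle box wrench (steel, 0.28 kg): this point is the centre of its level T-bar (90 long x 16 wide x 20 high mm, flat sides), the part to grasp from above. Its x axis runs along the bar, z up. A 12 mm round shank goes down from the bar's middle to a square box socket; the socket's open mouth is 140 mm below this point. It stands upright in its holder at the start, at any yaw.
- wrench_mouth (a point): centre of the wrench's open lower end. The socket is 18 mm square inside, 22 mm deep, with flats square to the wrench's x and y axes (fits the bolt at every quarter turn); about 34 mm across its outer corners.
- holder_floor (a point): centre of the floor of the wrench holder's round hole: an aluminium block fixed to the counter, 70 x 70 x 50 mm high; the hole is 40 mm across and 42 mm deep, its floor 8 mm above the counter. The wrench stands in it with its mouth on this floor.
- bolt_head (a point): centre of the top of the baker's hold-down bolt: a square steel head, 16 mm across flats, 16 mm high (its top 5 mm taper to 11 mm), flats square to this point's x and y axes, which turn with the bolt. It stands on a round flange at the bottom of a round well, 40 mm wide, in the middle of the waffle grid plate.
- bolt_seat (a point): centre of the top of the bolt's flange, 16 mm below the head's top. The wrench is fully on when its mouth stands here.
- bolt (a joint): turn of the hold-down bolt in rad, growing clockwise seen from above. It starts between 0 and 0.35 and has a hard stop at 1.3, where the plate is locked; it turns with about 0.15 N m and stays where it is left. The wrench has about 0.13 rad of play on the head either way; clockwise is towards falling yaw.
- collar_top (a point): centre of the rim of the raised steel collar round the bolt's well (52 mm outside, 40 mm inside), 15 mm above the grid plate and 37 mm above the bolt's head. The dark cast baker is 250 mm square, its plate 100 mm above the counter, its lid stands open on the side of the baker's +y axis (this point's y), 130 mm or more from the bolt, up to 0.43 m high.
- toggle (a joint): lean of the spring-centred toggle in rad: 0 upright, positive towards the lamp, limits -0.45 and 0.45. Its spring (0.35 N m/rad, about 4 N at the tip when leaning 0.4) brings it back upright when released.
- toggle_tip (a point): centre of the top of the toggle's steel bat, 45 mm from its pivot, 13 mm thick near the tip and 8 mm at its foot. It stands in the middle of the top of the control box.
- toggle_pivot (a point): point about which the toggle leans, on the top face of the steel control box (100 x 150 x 85 mm high, its top 85 mm above the counter). Its y axis points to the lamp, along which the toggle leans.
- lamp (a point): top of the round lamp dome (18 mm across, 11 mm high) on top of the control box, 50 mm from the toggle: marks the side to which the toggle must be pushed.
- jam_jar: jam jar, 56 mm across, 75 mm tall: a bystander, origin at its underside (or handle axis), not to be moved
- screwdriver: screwdriver lying flat: a bystander, origin at its underside (or handle axis), not to be moved
- mug: white mug, 76 mm across, 90 mm tall: a bystander, origin at its underside (or handle axis), not to be moved
- syrup_bottle: syrup bottle, 64 mm across, 160 mm tall: a bystander, origin at its underside (or handle axis), not to be moved
- wrench: the whole T-handle wrench; its origin is the centre of its open lower end (as point wrench_mouth).

How it is judged:
By the outcome, as a careful person would: the job done as asked, in the order asked, and still so for the second after the job is handed in, with the robot touching nothing.
It also fails if it takes over 64 s, if anything falls off the work surface, if the arm or the gripper's body presses on something with over 40 N, if the wrist force passes 120 N, or if a joint passes its speed limit or range.

## Working session

There is one attempt and no reset: what is moved stays moved. The work goes in short steps, Python scripts to look and compute and a tool call to move; the robot and the scene stay as the last step left them, time stands still between calls to the robot, and variables do not carry over. Pictures are saved under pics/ and viewed, about 8 in all and at most 12, crops included, and the job is handed in when it is done.

Besides the shell and the picture viewer there is one more tool, called after ">>>" as name([rows], argument=value, ...), one row to a line, values as JSON. send_rows: Moves the arm, as the interface text tells. Its arguments: {"type":"object","properties":{"increments":{"type":"array","items":{"type":"array","items":{"type":"array","items":{"type":"number"}}}},"fingers":{"type":"number"},"force":{"type":"number"}},"required":["increments"]}

```bash
mkdir -p pics; cat > h.py <<'E'
import numpy as np,cv2
from bench import env
from scipy.spatial.transform import Rotation as R
def cal(n):
    c=env.get_calibration(n);return np.array(c["K"],float),cv2.Rodrigues(np.array(c["rvec"],float))[0],np.array(c["tvec"],float).ravel()
def ray(n,p,c=None):
    K,Rm,t=c or cal(n);d=Rm.T@np.linalg.solve(K,[p[0],p[1],1]);return -Rm.T@t,d/np.linalg.norm(d)
def atz(n,p,z,c=None):
    o,d=ray(n,p,c);return o+d*(z-o[2])/d[2]
def tri(rs):
    A=sum(np.eye(3)-np.outer(d,d) for o,d in rs);b=sum((np.eye(3)-np.outer(d,d))@o for o,d in rs)
    x=np.linalg.solve(A,b);return x,[round(float(np.linalg.norm(np.cross(x-o,d))),1) for o,d in rs]
def proj(n,X,c=None):
    K,Rm,t=c or cal(n);q=K@(Rm@np.array(X,float)+t);return q[:2]/q[2]
E
python3 - <<'E'
from h import *
ims=[]
for n in("scene","top","wrist"):
    im=env.camera(n);cv2.imwrite(f"pics/{n}0.png",im);ims.append(im)
a=np.hstack(ims[:2]);cv2.imwrite("pics/a.png",cv2.resize(a,(800,300)))
o=env.get_obs();print(o["tcp_rot"],o["ft_force"])
for t in["wrench_bar","wrench_mouth","holder_floor","bolt_head","collar_top","toggle_tip","toggle_pivot","lamp","jam_jar","screwdriver","mug","syrup_bottle"]:
    rs=[];s=[]
    for n in("scene","top"):
        r=env.spot_point(n,t)
        s.append([(round(q["score"],2),np.round(q["point"],1).tolist()) for q in r[:2]])
        if r: rs.append(ray(n,r[0]["point"]))
    print(t,s)
    if len(rs)==2:
        x,e=tri(rs);print("   ",x.round(1),e)
for n in("scene","top"):
    print(n,(-cal(n)[1].T@cal(n)[2]).round(0))
E
```

```text
[3.0185014  1.56890618 1.91352102] [-0.6441191   0.2394264   0.34537847]
wrench_bar [[(0.81, [248.3, 150.9])], [(0.75, [301.1, 216.4])]]
    [ 478.6 -170.3  146.2] [7.2, 7.2]
wrench_mouth [[(0.64, [248.9, 187.9])], [(0.6, [302.7, 214.7])]]
    [ 488.8 -181.2   -1.3] [5.0, 5.0]
holder_floor [[(0.84, [247.5, 185.1]), (0.25, [249.4, 184.8])], [(0.8, [298.6, 219.8])]]
    [ 481.9 -175.     9.3] [8.3, 8.3]
bolt_head [[(0.26, [180.3, 230.0])], [(0.48, [196.0, 167.2])]]
    [699.1  90.  240.2] [98.6, 98.6]
collar_top [[(0.92, [276.5, 263.8])], [(0.58, [192.0, 170.4]), (0.27, [298.0, 217.1])]]
    [627.  152.7 119.5] [5.6, 5.6]
toggle_tip [[], [(0.52, [375.4, 206.7]), (0.3, [192.2, 167.6])]]
toggle_pivot [[(0.74, [208.4, 129.2])], [(0.7, [375.5, 211.0])]]
    [ 490.1 -397.7   91. ] [0.8, 0.8]
lamp [[(0.73, [209.7, 139.2])], [(0.75, [362.3, 204.6])]]
    [ 510.2 -359.3   84.1] [0.8, 0.8]
jam_jar [[(0.57, [392.5, 273.6]), (0.43, [180.2, 231.4])], [(0.84, [154.8, 259.0])]]
    [364.4 286.8   5.5] [5.4, 5.4]
screwdriver [[(0.76, [277.6, 155.3])], [(0.53, [326.6, 265.2])]]
    [ 325.6 -250.     1.3] [5.7, 5.7]
mug [[(0.63, [179.2, 231.4])], [(0.71, [292.7, 139.3]), (0.34, [377.7, 203.5])]]
    [ 740.6 -158.3   -5.8] [5.1, 5.1]
syrup_bottle [[(0.65, [172.2, 194.0])], [(0.74, [336.1, 152.8])]]
    [ 691.9 -300.3   -5.5] [4.2, 4.2]
scene [904. 476. 789.]
top [ 338.  -39. 1545.]
```

View pics/a.png

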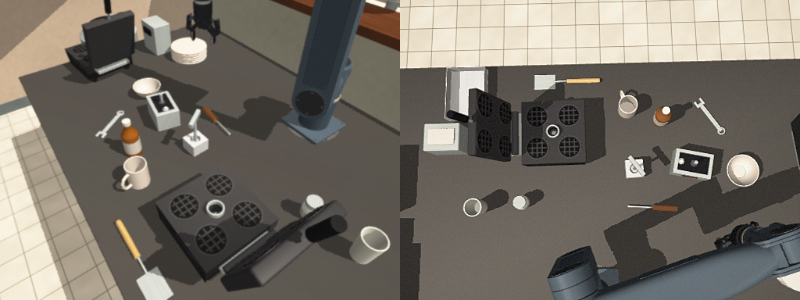

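The picture shows the wrench in its holder (top ~302,215), the baker with its collar (192,170), and the control box at right (375,208). I'll go above the wrench for a close look.

```bash
cat >> h.py <<'E'
def Rt():
    r=env.get_obs()["tcp_rot"];return R.from_euler("xyz",r).as_matrix()
def go(X,jaw=None):
    """tool-frame shift (cm) to TCP target X; turn about tool x (deg) to set jaw axis heading (rad, mod pi)"""
    o=env.get_obs();M=Rt();d=M.T@(np.array(X,float)-o["tcp_pos"])/10
    z=M[:,2];h=np.arctan2(z[1],z[0])
    print("tcp",np.round(o["tcp_pos"],1),"jaw heading",round(h,3),"tilt",M[:,0].round(3),"j",np.round(o["joint_pos"],2),"shift cm",d.round(2),end=" ")
    if jaw is not None:
        e=(jaw-h+np.pi/2)%np.pi-np.pi/2;print("turn deg",round(-np.degrees(e),1))
    print()
E
python3 - <<'E'
from h import *
go([484,-175,270]);print(Rt().round(2))
K,Rm,t=cal("wrist");o=env.get_obs();print("cam in tool",(Rt().T@(-Rm.T@t-o["tcp_pos"])).round(0));print(K.round(0))
E
```

```text
tcp [ 235.8 -469.1  231.3] jaw heading -1.105 tilt [-0. -0. -1.] j [-1.23  0.05  0.1   1.62 -0.    1.44] shift cm [ -3.87  35.39 -15.13] 
[[-0.    0.89  0.45]
 [-0.    0.45 -0.89]
 [-1.   -0.    0.  ]]
cam in tool [-143.   66.   -0.]
[[323.   0. 250.]
 [  0. 323. 194.]
 [  0.   0.   1.]]
```

View pics/wrist0.png

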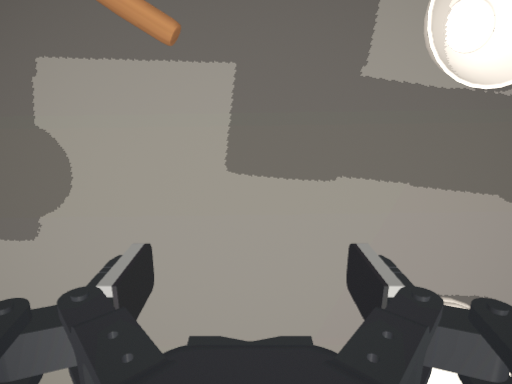

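Wrist view: fingers at bottom, screwdriver handle upper left, bowl upper right.

>>> send_rows([
  [[-1.0, 5.6, -3.0, 0], [-1.0, 5.6, -3.0, 0], [-1.0, 5.6, -3.0, 0], [-1.0, 5.6, -3.0, 0], [0, 5.6, -3.0, 0]],
], fingers=-1)

```text
time_s: 1.98
tcp_pos: [416.3, -215.6, 270.5]
tcp_rot: [0.87, 1.568, -0.246]
ft_force: [0.3, -0.4, -0.6]
opening: 1.003
```

>>> send_rows([
  [[0, 0, 0, 0], [0, 0, 0, 0]],
])

```text
time_s: 2.22
tcp_pos: [418.2, -212.1, 270.9]
tcp_rot: [0.862, 1.567, -0.246]
ft_force: [-0.3, -0.4, -0.3]
opening: 0.999
```

```bash
python3 - <<'E'
from h import *
go([484,-175,270])
im=env.camera("wrist");cv2.imwrite("pics/w1.png",im)
Z=dict(wrench_bar=148,wrench_mouth=8,holder_floor=8,toggle_tip=130,toggle_pivot=85,lamp=96)
for t in Z:
    for q in env.spot_point("wrist",t)[:2]: print(t,round(q["score"],2),np.round(q["point"],1),atz("wrist",q["point"],Z[t]).round(1))
E
```

```text
tcp [ 418.2 -212.1  270.9] jaw heading -1.107 tilt [ 0.003 -0.001 -1.   ] j [-0.61 -0.09  0.05  1.7   0.    2.06] shift cm [ 0.11  7.54 -0.38] 
wrench_bar 0.83 [242.5  91.3] [ 484.8 -173.2  148. ]
wrench_mouth 0.69 [243.   97.3] [ 483.1 -171.9    8. ]
holder_floor 0.82 [243.8  96.4] [ 484.4 -172.4    8. ]
toggle_tip 0.9 [473.3 199. ] [ 494. -403.  130.]
toggle_tip 0.24 [243.7  95. ] [ 482.9 -175.2  130. ]
toggle_pivot 0.6 [445.6 186.2] [ 495.5 -403.2   85. ]
lamp 0.9 [412.9 156.9] [ 505.3 -349.4   96. ]
```

View pics/w1.png

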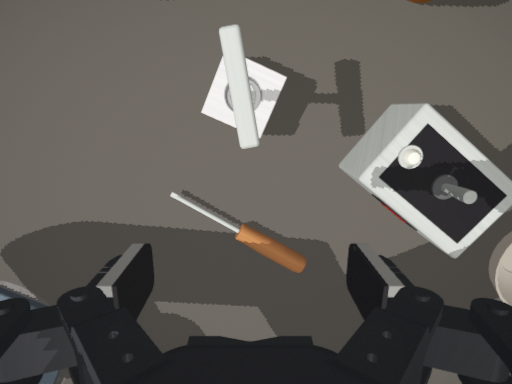

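The wrist view shows the wrench bar (231,28)–(248,146) over its holder, and the box with toggle tip (473,199) and lamp (412,157). Next I look down the bolt well.

>>> send_rows([
  [[0, 4.7, -3.9, 0], [0, 4.7, -3.9, 0], [0, 4.7, -3.9, 0], [2, 4.7, -3.9, 0], [3, 4.7, -3.9, 0]],
])

```text
time_s: 3.2
tcp_pos: [545.2, 56.3, 225.8]
tcp_rot: [0.879, 1.559, -0.251]
ft_force: [1.3, -1.2, 0.1]
opening: 1.004
```

>>> send_rows([
  [[4, 5, -4, 0], [0, 0, 0, 0], [0, 0, 0, 0]],
])

```text
time_s: 3.58
tcp_pos: [568.3, 105.8, 188.7]
tcp_rot: [0.621, 1.564, -0.506]
ft_force: [-0.3, 0.3, 0.2]
opening: 0.998
```

```bash
python3 - <<'E'
from h import *
go([568,123,180])
im=env.camera("wrist");cv2.imwrite("pics/w2.png",im)
Z=dict(collar_top=115,bolt_head=78,bolt_seat=62)
b=None
for t in Z:
    for q in env.spot_point("wrist",t)[:2]:
        print(t,round(q["score"],2),np.round(q["point"],1),atz("wrist",q["point"],Z[t]).round(1)); 
        if t=="bolt_head" and b is None:b=q["point"]
c=[int(v) for v in b];s=im[max(0,c[1]-40):c[1]+40,max(0,c[0]-40):c[0]+40]
print(c,s.shape)
a=cv2.resize(s,(400,400),interpolation=cv2.INTER_CUBIC);g=cv2.convertScaleAbs(a,alpha=2.0)
cv2.imwrite("pics/w2c.png",np.hstack([cv2.resize(im,(400,400)),g]))
E
```

```text
tcp [568.3 105.8 188.7] jaw heading -1.127 tilt [ 0.006 -0.003 -1.   ] j [ 0.07  0.17  0.15  1.54 -0.    2.77] shift cm [ 0.86  0.7  -1.57] 
bolt_head 0.82 [237.  92.] [634.1 146.3  78. ]
bolt_seat 0.91 [238.2  96.9] [631.8 144.6  62. ]
bolt_seat 0.29 [ 23.2 270.7] [408.3 259.5  62. ]
[237, 92] (80, 80, 3)
```

View pics/w2c.png

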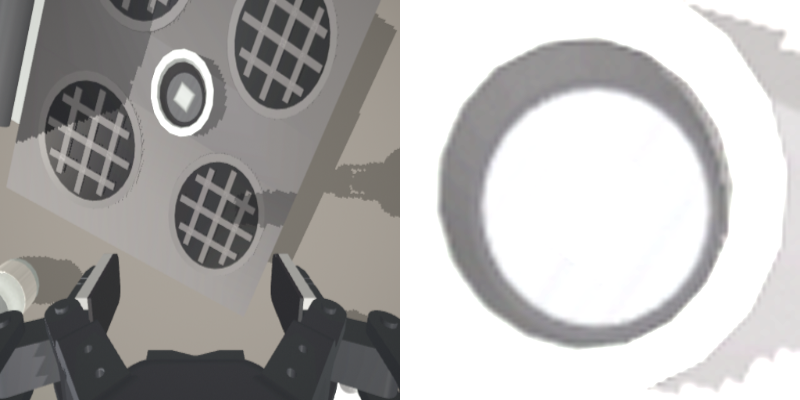

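The crop shows collar and well; the bolt head's bright square sits at about (237,92) but is saturated in my stretch. I'll segment it.

```bash
python3 - <<'E'
from h import *
im=cv2.imread("pics/w2.png");g=im[:,:,1]
print(g[76:110:2,218:256:2])
c=g[70:116,212:262]
cv2.imwrite("pics/w2d.png",cv2.resize(c,(500,460),interpolation=cv2.INTER_NEAREST))
from bench import env
K,Rm,t=cal("wrist");print("axis",Rm[2],"cam",(-Rm.T@t).round(1))
for th in(150,170,190,200,210,220):
    _,m=cv2.threshold(g,th,255,0);n,l,s,ce=cv2.connectedComponentsWithStats(m)
    k=l[92,237]
    if k:
        cn=cv2.findContours((l==k).astype('u1'),0,1)[0][0]
        bx=cv2.boxPoints(cv2.minAreaRect(cn));w=np.array([atz("wrist",p,75)[:2] for p in bx])
        e=np.diff(np.vstack([w,w[:1]]),axis=0)
        print(th,s[k][4],w.mean(0).round(1),np.linalg.norm(e,axis=1).round(1),np.arctan2(e[:,1],e[:,0]).round(3)%(np.pi/2))
E
```

```text
[[ 69 103 130 132 129 130 129 131 129 132 132 130 130 131 130 127 124  83
   70]
 [ 98 129 132 129 129 130 130 148 139 132 131 130 130 131 127 127 130 126
   74]
 [127 130 131 128 130 130 133 188 192 150 131 130 131 128 126 128 131 130
  116]
 [128 132 129 130 130 130 170 220 229 203 165 135 129 127 127 131 132 130
  129]
 [132 129 129 130 129 146 206 235 236 233 213 184 139 127 131 133 131 130
  130]
 [131 128 130 129 131 188 233 238 237 236 236 222 193 154 133 132 130 129
  131]
 [129 129 129 129 166 221 240 239 239 238 237 235 229 205 169 134 129 130
  129]
 [128 130 128 142 202 237 240 239 239 239 238 237 236 234 214 180 136 130
  127]
 [130 128 131 183 229 237 239 240 240 239 239 239 237 236 210 170 133 129
  126]
 [129 129 164 215 236 236 236 238 239 240 240 239 239 223 186 143 129 127
  128]
 [128 129 160 197 223 235 237 236 237 238 239 240 233 199 158 129 128 127
  129]
 [129 129 131 143 185 214 233 236 237 237 238 238 212 171 134 127 128 128
  131]
 [128 131 132 130 133 170 204 228 235 237 237 221 183 142 129 128 127 130
  130]
 [130 131 130 129 129 129 153 193 221 234 229 1
[... 184 characters left out ...]
 129
  123]
 [ 89 128 129 129 127 127 130 132 130 128 140 130 127 126 129 131 129 127
   82]]
axis [-0.229812   -0.11522703 -0.96638976] cam [627.1 134.1 332.8]
150 461 [633.2 147.4] [16.  15.8 16.1 16.1] [1.38779633 1.44559265 1.40120367 1.436     ]
170 412 [633.4 147.4] [15.  15.2 15.2 15.3] [1.35579633 1.41359265 1.36820367 1.404     ]
190 363 [633.4 147.5] [14.1 14.2 14.2 14.4] [1.34779633 1.40459265 1.35920367 1.396     ]
200 334 [633.4 147.5] [13.7 13.4 13.8 13.5] [1.38879633 1.44459265 1.40020367 1.437     ]
210 306 [633.4 147.6] [12.9 13.1 13.  13.3] [1.34779633 1.40459265 1.35820367 1.396     ]
220 276 [633.4 147.7] [12.1 12.6 12.2 12.7] [1.33279633 1.38959265 1.34320367 1.382     ]
```

View pics/w2d.png

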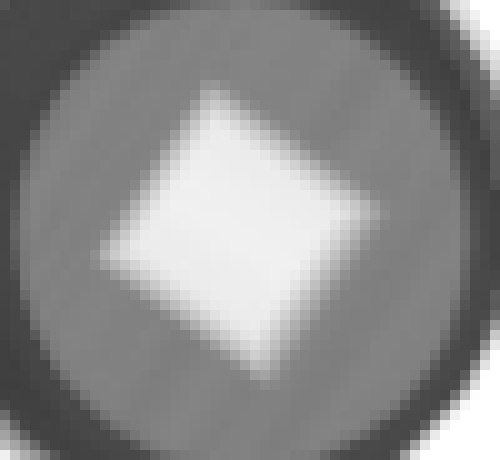

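Bolt head at (633.4, 147.5), heading ≈1.39 mod 90°. Plan: grasp the wrench with the gripper half-turned (j6≈-0.95), which leaves room to turn clockwise and keeps the camera away from the lid.

>>> send_rows([
  [[-1.5, -4.0, 4.4, 0], [-1.5, -4.0, 4.4, 0], [-1.5, -4.0, 4.4, 0], [-0.5, -4.0, 4.4, 0], [0, -4.0, 4.4, 0]],
])

```text
time_s: 4.4
tcp_pos: [480.4, -187.3, 246.8]
tcp_rot: [0.75, 1.549, -0.378]
ft_force: [1.0, 1.2, -0.4]
opening: 1.003
```

>>> send_rows([
  [[0, 0, 0, -10.6], [0, 0, 0, -10.6], [0, 0, 0, -10.6], [0, 0, 0, -10.6], [0, 0, 0, -10.6]],
])

```text
time_s: 5.03
tcp_pos: [476.2, -198.8, 254.0]
tcp_rot: [-0.298, 1.536, -0.494]
ft_force: [-0.4, 0.3, -0.6]
opening: 0.998
```

>>> send_rows([
  [[0, 0, 0, -10.6], [0, 0, 0, -10.6], [0, 0, 0, -10.6], [0, 0, 0, -10.6], [0, 0, 0, -10.6]],
])

```text
time_s: 5.65
tcp_pos: [474.0, -203.9, 261.0]
tcp_rot: [-1.268, 1.524, -0.526]
ft_force: [-0.2, -0.4, 0.1]
opening: 1.002
```

>>> send_rows([
  [[0, 0, 0, -10.6], [0, 0, 0, -10.6], [0, 0, 0, -10.6], [0, 0, 0, -10.6], [0, 0, 0, -10.6]],
])

```text
time_s: 6.28
tcp_pos: [471.6, -208.9, 268.0]
tcp_rot: [-2.228, 1.513, -0.549]
ft_force: [0.4, 0.2, -0.7]
opening: 1.005
```

```bash
python3 - <<'E'
from h import *
go([484.5,-173,240],2.178)
E
```

```text
tcp [ 471.6 -208.9  268. ] jaw heading 1.678 tilt [ 0.05  -0.03  -0.998] j [-0.55 -0.03  0.09  1.64 -0.   -0.66] shift cm [ 2.75 -1.55  3.53] turn deg -28.6
```

>>> send_rows([
  [[0, 0, 0, 0], [0, 0, 0, 0], [0, 0, 0, 0]],
])

```text
time_s: 6.65
tcp_pos: [470.8, -210.6, 270.4]
tcp_rot: [-2.224, 1.508, -0.554]
ft_force: [-1.0, -0.3, 0.6]
opening: 0.999
```

>>> send_rows([
  [[0.4, 0, 0, -7], [0.4, 0, 0, -7], [0.4, 0, 0, -7], [0.4, 0, 0, -6]],
])

```text
time_s: 7.15
tcp_pos: [471.8, -211.4, 254.7]
tcp_rot: [-2.705, 1.507, -0.555]
ft_force: [1.2, 0.1, -0.3]
opening: 1.001
```

>>> send_rows([
  [[0, 0, 0, 0], [0, 0, 0, 0]],
])

```text
time_s: 7.4
tcp_pos: [471.6, -211.3, 254.3]
tcp_rot: [-2.701, 1.508, -0.555]
ft_force: [0.8, -0.2, -0.9]
opening: 1.0
```

```bash
python3 - <<'E'
from h import *
go([484.5,-173,240],2.178)
E
```

```text
tcp [ 471.6 -211.3  254.3] jaw heading 2.146 tilt [ 0.053 -0.033 -0.998] j [-0.55 -0.04  0.06  1.6  -0.   -1.13] shift cm [ 1.37 -3.13  2.59] turn deg -1.8
```

>>> send_rows([
  [[0.3, -1.6, 1.3, -1.8], [0.3, -1.6, 1.3, 0], [0, 0, 0, 0]],
])

```text
time_s: 7.78
tcp_pos: [484.5, -171.8, 248.3]
tcp_rot: [-2.733, 1.506, -0.559]
ft_force: [-0.0, 0.2, -0.2]
opening: 1.003
```

```bash
python3 - <<'E'
from h import *
go([484.5,-173,240],2.178)
im=env.camera("wrist");cv2.imwrite("pics/w3.png",im)
for q in env.spot_point("wrist","wrench_bar")[:2]: print(round(q["score"],2),np.round(q["point"],1),atz("wrist",q["point"],148).round(1))
r=env.cut_out("wrist","wrench_bar")
if r:
    m=r[0]["region"].astype('u1')*255; print(r[0]["extent"],m.sum()/255)
    v=im.copy();v[:,:,2]=np.maximum(v[:,:,2],m//2);cv2.imwrite("pics/w3m.png",v)
E
```

```text
tcp [ 484.5 -171.8  248.3] jaw heading 2.173 tilt [ 0.054 -0.034 -0.998] j [-0.47 -0.05  0.04  1.59 -0.01 -1.07] shift cm [ 0.84  0.09 -0.05] turn deg -0.3

0.96 [259.4 194.6] [ 485.3 -170.3  148. ]
[261.4, 193.7, 26.7, 120.2] 2724.0
```

View pics/w3m.png

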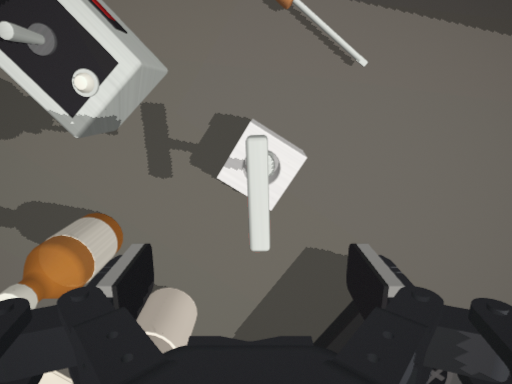

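The wrench lies between the fingers, bar centre (259,194), parallel to the pads. The tool has drifted to a 3.6° tilt; I test how it responds to up/down moves.

>>> send_rows([
  [[-5, 0, 0, 0], [-5, 0, 0, 0]],
])

```text
time_s: 8.18
tcp_pos: [475.0, -169.4, 341.9]
tcp_rot: [-2.788, 1.523, -0.619]
ft_force: [1.0, -0.2, 0.0]
opening: 0.999
```

>>> send_rows([
  [[5, 0, 0, 0], [5, 0, 0, 0]],
])

```text
time_s: 8.43
tcp_pos: [485.8, -177.7, 254.6]
tcp_rot: [-2.742, 1.495, -0.576]
ft_force: [0.2, -0.4, -0.1]
opening: 1.002
```

>>> send_rows([
  [[0, 0, 0, 0], [0, 0, 0, 0]],
])

```text
time_s: 8.68
tcp_pos: [483.5, -177.9, 252.0]
tcp_rot: [-2.757, 1.502, -0.593]
ft_force: [-0.0, 0.1, 1.2]
opening: 1.001
```

>>> send_rows([
  [[0, 0, 0, 3], [0, 0, 0, 3], [0, 0, 0, 3], [0, 0, 0, 3]],
])

```text
time_s: 9.18
tcp_pos: [487.6, -181.1, 264.6]
tcp_rot: [-2.521, 1.484, -0.576]
ft_force: [-0.0, 0.2, -0.4]
opening: 0.998
```

```bash
python3 - <<'E'
from h import *
go([484.5,-173,240],2.178);o=env.get_obs();print(np.round(o["joint_pos"],4),np.round(o["dq"],3),np.round(o["effort"],2))
E
```

```text
tcp [ 487.6 -181.1  264.6] jaw heading 1.944 tilt [ 0.072 -0.047 -0.996] j [-0.48 -0.05  0.07  1.6  -0.01 -0.85] shift cm [2.39 0.11 1.04] turn deg -13.4

[-0.4796 -0.0485  0.0661  1.5992 -0.0083 -0.8548] [-0.002 -0.005  0.048  0.014 -0.001  0.428] [ 1.000e-02 -3.054e+01  3.232e+01 -7.000e-01 -3.000e-02 -2.900e-01]
```

>>> send_rows([
  [[-6, 0, 0, 0], [-6, 0, 0, 0]],
])

```text
time_s: 9.43
tcp_pos: [475.3, -174.1, 378.9]
tcp_rot: [-2.546, 1.501, -0.601]
ft_force: [1.4, -1.2, 0.0]
opening: 1.0
```

>>> send_rows([
  [[0, 0, 0, 0], [0, 0, 0, 0]],
])

```text
time_s: 9.68
tcp_pos: [477.3, -175.4, 389.5]
tcp_rot: [-2.522, 1.483, -0.578]
ft_force: [0.1, -0.7, -0.7]
opening: 0.998
```

>>> send_rows([
  [[2, 0, 0, 0], [2, 0, 0, 0]],
])

```text
time_s: 9.93
tcp_pos: [481.4, -178.1, 351.8]
tcp_rot: [-2.516, 1.477, -0.573]
ft_force: [0.2, 0.2, 0.1]
opening: 0.998
```

>>> send_rows([
  [[2, 0, 0, 0], [2, 0, 0, 0]],
])

```text
time_s: 10.18
tcp_pos: [484.3, -180.2, 310.2]
tcp_rot: [-2.518, 1.478, -0.575]
ft_force: [-0.8, -0.1, -0.1]
opening: 0.998
```

>>> send_rows([
  [[-6, 0, 0, 0], [-6, 0, 0, 0], [-6, 0, 0, 0], [1, 0, 0, 0], [1, 0, 0, 0]],
])

```text
time_s: 10.8
tcp_pos: [464.5, -168.8, 444.0]
tcp_rot: [-2.692, 1.537, -0.749]
ft_force: [-0.0, -0.4, -0.7]
opening: 1.001
```

>>> send_rows([
  [[2, 0, 0, 0], [2, 0, 0, 0]],
])

```text
time_s: 11.05
tcp_pos: [465.2, -169.7, 401.5]
tcp_rot: [-2.7, 1.538, -0.758]
ft_force: [0.2, 0.5, 0.2]
opening: 0.997
```

```bash
python3 - <<'E'
from h import *
go([484.5,-173,240],2.178);o=env.get_obs();print(np.round(o["joint_pos"],4),np.round(o["dq"],3),np.round(o["effort"],2))
E
```

```text
tcp [ 465.2 -169.7  401.5] jaw heading 1.942 tilt [ 0.024 -0.022 -0.999] j [-0.48  0.06  0.46  1.94 -0.01 -0.85] shift cm [16.2  -1.46 -0.54] turn deg -13.5

[-0.4795  0.059   0.4624  1.9428 -0.009  -0.8514] [-0.003 -0.222 -0.609 -0.385 -0.001 -0.004] [ 6.000e-02 -3.105e+01  3.069e+01  2.200e-01 -3.000e-02  0.000e+00]
```

>>> send_rows([
  [[2, 0, 0, -5], [2, 0, 0, -5], [2, 0, 0, -3], [-6, 0, 0, 0], [-6, 0, 0, 0]],
])

```text
time_s: 11.68
tcp_pos: [449.9, -161.3, 419.1]
tcp_rot: [0.64, 1.512, 2.817]
ft_force: [-0.4, 0.3, 1.4]
opening: 1.0
```

>>> send_rows([
  [[1, 0, 0, 0], [2, 0, 0, 0], [2, 0, 0, 0], [2, 0, 0, 0], [2, 0, 0, 0]],
])

```text
time_s: 12.3
tcp_pos: [442.5, -158.7, 321.8]
tcp_rot: [0.625, 1.505, 2.801]
ft_force: [-0.8, 0.3, -0.6]
opening: 0.997
```

```bash
python3 - <<'E'
from h import *
go([485,-171.5,250],2.178)
E
```

```text
tcp [ 442.5 -158.7  321.8] jaw heading 2.176 tilt [-0.062  0.022 -0.998] j [-0.48  0.02  0.25  1.87 -0.01 -1.09] shift cm [ 6.88 -3.03 -3.85] turn deg -0.1
```

>>> send_rows([
  [[-1, -1, -1, 0], [-1, -1, -1, 0], [5, 0, 0, 0], [5, 0, 0, 0], [-0.3, 0, 0, 0]],
])

```text
time_s: 12.92
tcp_pos: [456.3, -157.4, 225.9]
tcp_rot: [0.588, 1.477, 2.764]
ft_force: [-0.4, -0.6, 0.7]
opening: 0.999
```

```bash
python3 - <<'E'
from h import *
go([485,-171.5,250],2.178)
E
```

```text
tcp [ 456.3 -157.4  225.9] jaw heading 2.174 tilt [-0.087  0.034 -0.996] j [-0.47  0.04  0.08  1.7  -0.01 -1.07] shift cm [-2.7  -1.42 -2.59] turn deg -0.2
```

>>> send_rows([
  [[0, 0, 0, 1], [0, 0, 0, -1], [0, 0, 0, 1], [0, 0, 0, -1], [0, 0, 0, 1]],
])

```text
time_s: 13.55
tcp_pos: [461.6, -160.2, 236.6]
tcp_rot: [0.63, 1.497, 2.787]
ft_force: [0.0, -0.4, -0.8]
opening: 0.998
```

>>> send_rows([
  [[0, 0, 0, -1], [0, 0, 0, 1], [0, 0, 0, -1], [0, 0, 0, 1], [0, 0, 0, -1]],
])

```text
time_s: 14.18
tcp_pos: [461.6, -160.2, 236.5]
tcp_rot: [0.611, 1.496, 2.787]
ft_force: [0.3, -0.3, 0.3]
opening: 0.998
```

```bash
python3 - <<'E'
from h import *
go([485,-171.5,250],2.178)
E
```

```text
tcp [ 461.6 -160.2  236.5] jaw heading 2.175 tilt [-0.07   0.026 -0.997] j [-0.47  0.04  0.1   1.7  -0.01 -1.07] shift cm [-1.53 -1.22 -2.17] turn deg -0.2
```

>>> send_rows([
  [[-5, -0.6, -1.0, 0], [-5, -0.6, -1.0, 0], [-5, 0, 0, 0], [0, 0, 0, 0], [0, 0, 0, 0]],
])

```text
time_s: 14.8
tcp_pos: [490.8, -172.4, 378.9]
tcp_rot: [0.586, 1.478, 2.765]
ft_force: [-0.0, 0.6, -0.5]
opening: 1.001
```

>>> send_rows([
  [[5, 0, 0, 0], [5, 0, 0, 0], [5, 0, 0, 0], [0, 0, 0, 1], [0, 0, 0, -1]],
])

```text
time_s: 15.42
tcp_pos: [474.0, -165.3, 220.4]
tcp_rot: [0.578, 1.47, 2.758]
ft_force: [0.7, -0.4, 1.3]
opening: 0.999
```

```bash
python3 - <<'E'
from h import *
go([485,-171.5,250],2.178)
E
```

```text
tcp [ 474.  -165.3  220.4] jaw heading 2.177 tilt [-0.094  0.038 -0.995] j [-0.46  0.1   0.13  1.7  -0.01 -1.07] shift cm [-3.07 -0.39 -0.88] turn deg -0.1
```

>>> send_rows([
  [[0, 0, 0, 4], [0, 0, 0, 4], [0, 0, 0, 4], [0, 0, 0, 4], [0, 0, 0, 4]],
])

```text
time_s: 16.05
tcp_pos: [486.1, -171.4, 242.4]
tcp_rot: [0.984, 1.508, 2.806]
ft_force: [-0.1, 0.2, 0.4]
opening: 0.999
```

>>> send_rows([
  [[0, 0, 0, -4], [0, 0, 0, -4], [0, 0, 0, -4], [0, 0, 0, -4], [0, 0, 0, -4]],
])

```text
time_s: 16.68
tcp_pos: [498.9, -177.9, 267.9]
tcp_rot: [0.919, 1.551, 3.104]
ft_force: [-1.2, 0.0, 0.1]
opening: 0.999
```

```bash
python3 - <<'E'
from h import *
go([485,-171.5,250],2.178)
E
```

```text
tcp [ 498.9 -177.9  267.9] jaw heading 2.185 tilt [-0.019  0.001 -1.   ] j [-0.46  0.09  0.22  1.72 -0.01 -1.08] shift cm [1.82 0.74 1.31] turn deg 0.4
```

>>> send_rows([
  [[0.5, 0.4, 0.7, 0], [0.8, 0.4, 0.7, 0], [0.5, 0, 0, 0]],
])

```text
time_s: 17.05
tcp_pos: [487.1, -172.6, 257.7]
tcp_rot: [1.727, 1.562, -2.373]
ft_force: [0.6, 0.4, 0.3]
opening: 1.002
```

```bash
python3 - <<'E'
from h import *
go([485,-171.5,250],2.178)
im=env.camera("wrist");cv2.imwrite("pics/w4.png",im)
for q in env.spot_point("wrist","wrench_bar")[:1]: print(round(q["score"],2),np.round(q["point"],1),atz("wrist",q["point"],148).round(1))
r=env.cut_out("wrist","wrench_bar")
m=r[0]["region"].astype('u1');cn=max(cv2.findContours(m,0,1)[0],key=len);bx=cv2.boxPoints(cv2.minAreaRect(cn))
w=np.array([atz("wrist",p,158)[:2] for p in bx]);print(w.mean(0).round(1));e=np.diff(np.vstack([w,w[:1]]),axis=0);print(np.linalg.norm(e,axis=1).round(1),np.arctan2(e[:,1],e[:,0]).round(3))
E
```

```text
tcp [ 487.1 -172.6  257.7] jaw heading 2.183 tilt [-0.006 -0.006 -1.   ] j [-0.47  0.04  0.14  1.68 -0.01 -1.08] shift cm [0.77 0.1  0.21] turn deg 0.3

0.79 [258.8 195.1] [ 483.8 -165.7  148. ]
[ 484.8 -171.8]
[19.2 88.6 21.  88.6] [ 2.182  0.623 -0.96  -2.539]
```

Tilt is down to 0.5°. Bar at (484.8, -171.8), jaws square to it. Descending gently.

>>> send_rows([
  [[2, 0.1, 0.2, 0], [2, 0, 0, 0], [2, 0, 0, 0], [2, 0, 0, 0], [2, 0, 0, 0]],
])

```text
time_s: 17.82
tcp_pos: [485.3, -172.7, 154.6]
tcp_rot: [1.8, 1.562, -2.3]
ft_force: [0.6, -0.2, 0.4]
opening: 1.002
```

```bash
python3 - <<'E'
from h import *
go([484.8,-171.8,130],2.183)
E
```

```text
tcp [ 485.3 -172.7  154.6] jaw heading 2.182 tilt [-0.006 -0.006 -1.   ] j [-0.47  0.02 -0.08  1.47 -0.01 -1.08] shift cm [ 2.46 -0.03  0.11] turn deg -0.0
```

>>> send_rows([
  [[1.3, 0, 0.1, 0], [1.0, 0, 0, 0], [0, 0, 0, 0]],
])

```text
time_s: 18.2
tcp_pos: [483.3, -171.4, 128.4]
tcp_rot: [1.389, 1.56, -2.713]
ft_force: [-0.6, -0.0, 0.6]
opening: 0.997
```

>>> send_rows([
  [[0, 0, 0, 0], [0, 0, 0, 0], [0, 0, 0, 0], [0, 0, 0, 0]],
], fingers=1, force=70)

```text
time_s: 18.7
tcp_pos: [485.0, -172.1, 131.3]
tcp_rot: [1.854, 1.563, -2.247]
ft_force: [0.8, 0.2, -2.7]
opening: 0.168
```

```bash
python3 - <<'E'
from h import *
go([484.8,-171.8,240],2.183);print(env.get_obs()["ft_force"])
E
```

```text
tcp [ 485.  -172.1  131.3] jaw heading 2.182 tilt [-0.005 -0.006 -1.   ] j [-0.47  0.02 -0.12  1.42 -0.01 -1.08] shift cm [-1.087e+01  8.000e-02  1.000e-02] turn deg -0.0

[ 0.79345214  0.1788721  -2.67112051]
```

Gripped (opening 0.168 ≈ the 16 mm bar). Lifting.

>>> send_rows([
  [[-1.5, 0, 0, 0], [-2.5, 0, 0, 0], [-2.5, 0, 0, 0], [-2.5, 0, 0, 0], [-2.5, 0, 0, 0]],
])

```text
time_s: 19.32
tcp_pos: [482.6, -170.0, 246.5]
tcp_rot: [1.043, 1.555, -3.058]
ft_force: [1.6, 0.6, -3.4]
opening: 0.176
```

```bash
python3 - <<'E'
from h import *
go([484.8,-171.8,280],2.183);o=env.get_obs();print(o["ft_force"],o["opening"])
E
```

```text
tcp [ 482.6 -170.   246.5] jaw heading 2.182 tilt [-0.015 -0.001 -1.   ] j [-0.46  0.03  0.11  1.66 -0.01 -1.08] shift cm [-3.36 -0.03 -0.25] turn deg -0.1

[ 1.57809506  0.57359841 -3.39777182] 0.17605853128040652
```

>>> send_rows([
  [[-0.7, -3.0, 1.7, -4.5], [-0.7, -3.2, 1.5, -4.5], [-0.5, -3.3, 1.2, -4.5], [-0.2, -3.4, 1.0, -4.5], [0, -3.4, 0.7, -4.5]],
])

```text
time_s: 19.95
tcp_pos: [559.9, -10.3, 271.9]
tcp_rot: [0.95, 1.559, -2.751]
ft_force: [0.6, 0.0, -4.1]
opening: 0.175
```

>>> send_rows([
  [[0, -3.5, 0.4, -4.5], [0, -3.5, 0.2, -4.5], [0, -3.5, -0.1, -4.5], [0, -3.0, -0.4, -4.5]],
])

```text
time_s: 20.45
tcp_pos: [618.1, 117.1, 271.1]
tcp_rot: [0.613, 1.557, -2.764]
ft_force: [-0.1, -0.4, -3.7]
opening: 0.172
```

```bash
python3 - <<'E'
from h import *
go([633.4,147.5,270],2.96);o=env.get_obs();print(o["ft_force"],o["opening"])
E
```

```text
tcp [618.1 117.1 271.1] jaw heading 2.907 tilt [-0.013 -0.005 -1.   ] j [ 0.08  0.37  0.55  1.77 -0.   -1.25] shift cm [ 0.08 -3.31 -0.78] turn deg -3.1

[-0.0620906  -0.39280032 -3.74027181] 0.17170036574935268
```

>>> send_rows([
  [[0.1, -1.8, -0.4, -1.5], [0.2, -1.3, -0.4, -1.5], [0, 0, 0, 0], [0, 0, 0, 0]],
])

```text
time_s: 20.95
tcp_pos: [633.0, 148.0, 266.4]
tcp_rot: [0.543, 1.553, -2.776]
ft_force: [-0.2, -0.3, -3.0]
opening: 0.177
```

```bash
python3 - <<'E'
from h import *
go([633.4,147.5,270],2.96);o=env.get_obs();M=Rt();print(o["ft_force"],o["opening"])
im=env.camera("wrist");cv2.imwrite("pics/w5.png",im)
mz=o["tcp_pos"][2]-123;print("mouth z",mz)
for t,z in(("wrench_bar",mz+140),("wrench_mouth",mz),("collar_top",115),("bolt_head",78)):
    for q in env.spot_point("wrist",t)[:1]: print(t,round(q["score"],2),np.round(q["point"],1),atz("wrist",q["point"],z).round(1))
print("pred mouth px",proj("wrist",o["tcp_pos"]+np.array([0,0,-123])),"collar px",proj("wrist",[633.4,147.5,115]),"bolt px",proj("wrist",[633.4,147.5,78]))
cv2.imwrite("pics/w5c.png",cv2.resize(im[80:330,130:390],(780,750))[:600])
E
```

```text
tcp [633.  148.  266.4] jaw heading 2.964 tilt [-0.016 -0.006 -1.   ] j [ 0.13  0.44  0.63  1.78 -0.   -1.26] shift cm [-0.36  0.05 -0.05] turn deg 0.2

[-0.17798879 -0.26221938 -2.99531426] 0.17674062767960977
mouth z 143.4471377751682
wrench_bar 0.7 [254.2 272.8] [631.6 151.4 283.4]
bolt_head 0.45 [252.  272.2] [647.7 260.5  78. ]
pred mouth px [247.35801217 188.65554305] collar px [246.55833464 181.01261996] bolt px [246.36687026 173.44351886]
```

View pics/w5c.png

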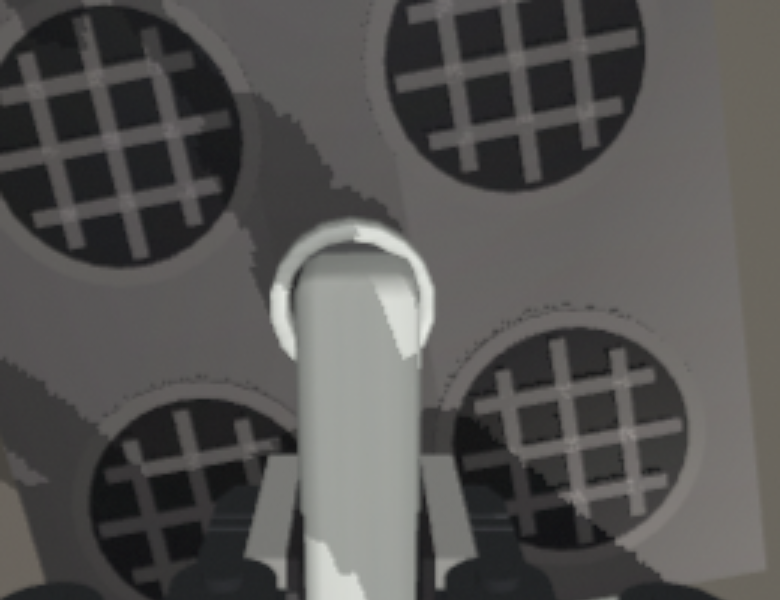

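The crop shows the collar (centre ≈ (247.5,181) in the full picture), where predicted; the bar hides the mouth. The 1° tilt puts the mouth about 2 mm short in x, so I'll add that while lowering.

>>> send_rows([
  [[1.5, 0, -0.2, 0], [1.5, 0, 0, 0], [1.5, 0, 0, 0], [1.0, 0, 0, 0], [0, 0, 0, 0]],
])

```text
time_s: 21.82
tcp_pos: [634.2, 145.4, 212.1]
tcp_rot: [0.594, 1.557, -2.728]
ft_force: [-0.6, -0.1, -3.6]
opening: 0.174
```

```bash
python3 - <<'E'
from h import *
go([635,148,190],2.96);o=env.get_obs();print(o["ft_force"],o["wrist_torque"])
E
```

```text
tcp [634.2 145.4 212.1] jaw heading 2.961 tilt [-0.013 -0.006 -1.   ] j [ 0.12  0.4   0.48  1.66 -0.   -1.27] shift cm [ 2.21 -0.29 -0.06] turn deg 0.0

[-0.64443606 -0.10815783 -3.57471343] [-0.00630722 -0.01949126 -0.05101935]
```

>>> send_rows([
  [[0.2, -0.3, -0.1, 0], [0.8, 0, 0, 0], [0.8, 0, 0, 0]],
])

```text
time_s: 22.2
tcp_pos: [636.9, 148.0, 196.1]
tcp_rot: [0.821, 1.561, -2.501]
ft_force: [-1.9, -1.8, 1.9]
opening: 0.175
```

```bash
python3 - <<'E'
from h import *
go([635,148,185],2.96);o=env.get_obs();print(o["ft_force"],o["wrist_torque"])
E
```

```text
tcp [636.9 148.  196.1] jaw heading 2.961 tilt [-0.008 -0.006 -1.   ] j [ 0.13  0.4   0.44  1.62 -0.   -1.26] shift cm [1.11 0.03 0.18] turn deg 0.0

[-1.91052836 -1.80705703  1.85652431] [-0.61550074  0.66882258  0.03422335]
```

Contact at 5 mm down the head, side force pointing -x,-y: shifting that way and pressing on gently.

>>> send_rows([
  [[0.1, 0.1, 0.2, 0], [0.5, 0, 0, 0], [0.5, 0, 0, 0]],
])

```text
time_s: 22.58
tcp_pos: [634.7, 147.1, 185.1]
tcp_rot: [0.888, 1.562, -2.435]
ft_force: [-1.9, 0.1, 10.5]
opening: 0.176
```

```bash
python3 - <<'E'
from h import *
go([635,148,185],2.96);o=env.get_obs();print(o["ft_force"],o["wrist_torque"])
E
```

```text
tcp [634.7 147.1 185.1] jaw heading 2.961 tilt [-0.007 -0.006 -1.   ] j [ 0.13  0.39  0.41  1.6  -0.01 -1.26] shift cm [ 0.01 -0.09 -0.02] turn deg 0.0

[-1.86886965  0.08436542 10.48579149] [-0.07842569  0.62822913 -0.00801081]
```

Seated (TCP z 185, +10 N). Turning clockwise.

>>> send_rows([
  [[0, 0, 0, 8], [0.2, 0, 0, 8], [0.2, 0, 0, 8], [0.2, 0, 0, 8]],
])

```text
time_s: 23.08
tcp_pos: [633.5, 146.7, 185.2]
tcp_rot: [1.828, 1.563, -2.069]
ft_force: [-2.8, -0.2, 4.3]
opening: 0.173
```

```bash
python3 - <<'E'
from h import *
go([634.7,147.5,185],2.96);o=env.get_obs();print(o["ft_force"],o["wrist_torque"])
E
```

```text
tcp [633.5 146.7 185.2] jaw heading 2.386 tilt [-0.004 -0.007 -1.   ] j [ 0.13  0.38  0.4   1.59 -0.01 -0.69] shift cm [ 0.02 -0.14 -0.03] turn deg -32.9

[-2.79997844 -0.15790229  4.31822371] [-0.17351072  0.82664105  0.13941453]
```

>>> send_rows([
  [[0.2, -0.1, 0, 8], [0.2, 0, 0, 8], [0.2, 0, 0, 8], [0.2, 0, 0, 8]],
])

```text
time_s: 23.58
tcp_pos: [632.0, 147.5, 185.1]
tcp_rot: [2.761, 1.564, -1.711]
ft_force: [-2.6, -0.7, 2.9]
opening: 0.176
```

```bash
python3 - <<'E'
from h import *
go([634.2,147.5,185],2.96);o=env.get_obs();print(o["ft_force"],o["wrist_torque"])
E
```

```text
tcp [632.  147.5 185.1] jaw heading 1.812 tilt [-0.001 -0.006 -1.   ] j [ 0.13  0.38  0.39  1.59 -0.01 -0.11] shift cm [ 0.01 -0.21 -0.06] turn deg -65.8

[-2.62369759 -0.72672441  2.87542134] [-0.09644559  0.84669399  0.19734425]
```

>>> send_rows([
  [[0.2, -0.15, 0, 4], [0.2, 0, 0, 4], [0.2, 0, 0, 4]],
])

```text
time_s: 23.95
tcp_pos: [631.6, 148.0, 185.2]
tcp_rot: [-3.045, 1.565, -1.447]
ft_force: [-2.3, -0.2, 3.7]
opening: 0.176
```

```bash
python3 - <<'E'
from h import *
go([634.2,147.5,185],2.96);o=env.get_obs();print(o["ft_force"],o["wrist_torque"])
E
```

```text
tcp [631.6 148.  185.2] jaw heading 1.598 tilt [ 0.001 -0.006 -1.   ] j [ 0.13  0.37  0.39  1.58 -0.01  0.1 ] shift cm [ 0.02 -0.26 -0.06] turn deg -78.0

[-2.33469107 -0.21688161  3.74497205] [-0.1876772   0.67754759  0.63331524]
```

>>> send_rows([
  [[0.2, 0, 0, 4], [0.2, 0, 0, 4]],
], force=100)

```text
time_s: 24.2
tcp_pos: [631.2, 148.4, 185.2]
tcp_rot: [-2.471, 1.564, -1.009]
ft_force: [-1.2, -0.5, 4.0]
opening: 0.172
```

```bash
python3 - <<'E'
from h import *
go([634.2,147.5,185],2.96);o=env.get_obs();print(o["ft_force"],o["wrist_torque"])
E
```

```text
tcp [631.2 148.4 185.2] jaw heading 1.462 tilt [ 0.004 -0.006 -1.   ] j [ 0.13  0.37  0.38  1.58 -0.01  0.24] shift cm [ 0.03 -0.31 -0.05] turn deg -85.8

[-1.16752301 -0.54816379  3.98810019] [-0.29990477  0.69864172  1.25989376]
```

Torque 1.26 N m and rising after 1.50 rad: at the stop. Back off the play and lift.

>>> send_rows([
  [[0, -0.1, 0, -5], [0, -0.1, 0, -5], [0, 0, 0, 0]],
], force=70)

```text
time_s: 24.58
tcp_pos: [630.9, 148.2, 185.3]
tcp_rot: [3.062, 1.564, -1.579]
ft_force: [-0.6, -1.4, -2.1]
opening: 0.168
```

```bash
python3 - <<'E'
from h import *
go([634.2,147.5,185],2.96);o=env.get_obs();print(o["ft_force"],o["wrist_torque"])
E
```

```text
tcp [630.9 148.2 185.3] jaw heading 1.642 tilt [-0.    -0.007 -1.   ] j [ 0.13  0.37  0.39  1.58 -0.01  0.06] shift cm [ 0.03 -0.32 -0.09] turn deg -75.5

[-0.61972939 -1.38770502 -2.13601268] [-0.23238043  0.19512941  0.2460062 ]
```

>>> send_rows([
  [[-1.0, 0, 0, 0], [-1.5, 0, 0, 0], [-2, 0, 0, 0], [-2, 0, 0, 0], [-2, 0, 0, 0]],
])

```text
time_s: 25.2
tcp_pos: [630.6, 149.5, 273.7]
tcp_rot: [2.819, 1.566, -1.827]
ft_force: [0.0, -0.0, -3.6]
opening: 0.171
```

```bash
python3 - <<'E'
from h import *
go([485,-172,285],1.642);o=env.get_obs();print(o["ft_force"],o["wrist_torque"],o["opening"])
E
```

```text
tcp [630.6 149.5 273.7] jaw heading 1.637 tilt [-0.001 -0.005 -1.   ] j [ 0.13  0.41  0.62  1.77 -0.    0.06] shift cm [ -0.96  16.67 -31.11] turn deg -0.3

[ 0.00411623 -0.02385388 -3.57834254] [-0.04011219 -0.02646418 -0.00771666] 0.17142545881071072
```

Wrench is off the bolt. Heading back, with one glance at the bolt head on the way.

>>> send_rows([
  [[0, 1.8, -3.4, 0], [0, 1.8, -3.4, 0]],
])

```text
time_s: 25.45
tcp_pos: [601.6, 80.9, 281.3]
tcp_rot: [-1.85, 1.56, -0.21]
ft_force: [0.2, -1.0, -3.5]
opening: 0.171
```

```bash
python3 - <<'E'
from h import *
c=cal("wrist");im=env.camera("wrist");cv2.imwrite("pics/w6.png",im)
p=proj("wrist",[633.4,147.5,78],c);print(p);u,v=[int(x) for x in p]
g=im[:,:,1]
for th in(150,180,210):
    m=(g>th).astype('u1');m2=np.zeros_like(m);cv2.circle(m2,(u,v),11,1,-1);m&=m2
    cn=cv2.findContours(m,0,1)[0]
    if cn:
        k=max(cn,key=cv2.contourArea);bx=cv2.boxPoints(cv2.minAreaRect(k));w=np.array([atz("wrist",q,75,c)[:2] for q in bx]);e=np.diff(np.vstack([w,w[:1]]),axis=0)
        print(th,w.mean(0).round(1),np.linalg.norm(e,axis=1).round(1),(np.arctan2(e[:,1],e[:,0])%(np.pi/2)).round(2))
s=im[max(0,v-35):v+35,max(0,u-35):u+35];cv2.imwrite("pics/w6c.png",cv2.resize(s,(420,420),interpolation=cv2.INTER_CUBIC))
go([485,-172,285],1.642)
E
```

```text
[308.09410198 200.13001053]
150 [630.8 143.9] [17.7 17.5 18.  17.5] [0.18 0.23 0.19 0.21]
180 [629.8 143.5] [16.3 14.5 16.3 14.6] [0.11 0.07 0.12 0.07]
210 [625.2 140.9] [13.5  2.6 13.5  2.6] [0.69 0.67 0.69 0.67]
tcp [599.8  76.1 282.5] jaw heading 1.636 tilt [ 0.01  -0.008 -1.   ] j [ 0.02  0.28  0.46  1.74 -0.01 -0.05] shift cm [ -0.17  13.08 -24.  ] turn deg -0.3
```

View pics/w6c.png

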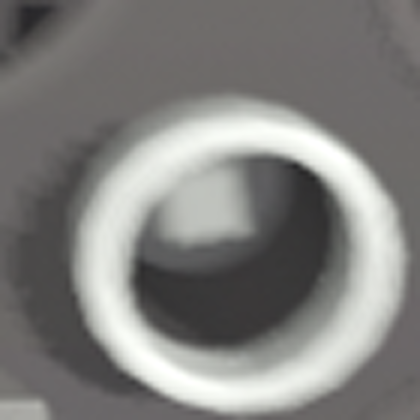

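The bolt head is visible at about (205,205) in the crop, edges near 0.1 rad, i.e. turned ≈1.29 rad, consistent with the stop. On to the holder.

>>> send_rows([
  [[0.1, 1.9, -3.4, 0], [0.1, 1.9, -3.4, 0], [0.1, 1.9, -3.4, 0], [0.1, 1.9, -3.4, 0], [0.1, 1.9, -3.4, 0]],
])

```text
time_s: 26.12
tcp_pos: [516.4, -102.8, 291.0]
tcp_rot: [-1.905, 1.54, -0.27]
ft_force: [1.1, -1.1, -4.3]
opening: 0.169
```

>>> send_rows([
  [[0.2, 1.6, -3.0, 0], [0.3, 0.8, -1.5, 0], [0, 0, 0, 0]],
])

```text
time_s: 26.5
tcp_pos: [495.1, -152.3, 292.7]
tcp_rot: [-1.899, 1.53, -0.27]
ft_force: [0.0, -0.2, -2.7]
opening: 0.17
```

```bash
python3 - <<'E'
from h import *
go([485,-172,255],1.642);o=env.get_obs();print(o["ft_force"],o["wrist_torque"],o["opening"])
E
```

```text
tcp [ 495.1 -152.3  292.7] jaw heading 1.629 tilt [ 0.04  -0.011 -0.999] j [-0.43  0.01  0.18  1.7   0.01 -0.49] shift cm [ 3.75  1.27 -1.86] turn deg -0.7

[ 0.04755695 -0.15128652 -2.73887678] [0.09812493 0.09616808 0.0305888 ] 0.16967702533061288
```

>>> send_rows([
  [[0.5, 0.7, -1.0, 0], [-4.5, 0.5, -0.8, 0], [1, 0, 0, 0], [1.5, 0, 0, 0], [1.5, 0, 0, 0]],
])

```text
time_s: 27.12
tcp_pos: [482.5, -167.7, 287.8]
tcp_rot: [-1.802, 1.537, -0.168]
ft_force: [0.3, -0.4, -3.4]
opening: 0.165
```

```bash
python3 - <<'E'
from h import *
go([485,-172,255],1.642)
E
```

```text
tcp [ 482.5 -167.7  287.8] jaw heading 1.634 tilt [ 0.033 -0.006 -0.999] j [-0.47 -0.    0.16  1.7   0.01 -0.54] shift cm [ 3.29 -0.11 -0.42] turn deg -0.4
```

>>> send_rows([
  [[1, 0, 0, 0], [-5, 0, -0.2, 0], [-4, 0, 0, 0], [1, 0, 0, 0], [1.5, 0, 0, 0]],
])

```text
time_s: 27.75
tcp_pos: [475.9, -165.1, 328.1]
tcp_rot: [-0.936, 1.559, 0.702]
ft_force: [0.2, 0.2, -4.4]
opening: 0.169
```

>>> send_rows([
  [[1.5, 0, 0, 0], [2, 0, 0, 0], [2, 0, 0, 0]],
])

```text
time_s: 28.12
tcp_pos: [476.0, -163.7, 266.1]
tcp_rot: [-0.617, 1.56, 1.022]
ft_force: [0.2, 0.2, -3.4]
opening: 0.172
```

```bash
python3 - <<'E'
from h import *
go([485,-172,255],1.642)
E
```

```text
tcp [ 476.  -163.7  266.1] jaw heading 1.639 tilt [ 0.006  0.009 -1.   ] j [-0.47  0.    0.12  1.69  0.01 -0.54] shift cm [ 1.1  -0.83 -0.9 ] turn deg -0.2
```

>>> send_rows([
  [[0.5, -0.5, -0.5, 0], [1.5, -0.4, -0.5, 0], [1.5, 0, 0, 0], [1.5, 0, 0, 0], [1.0, 0, 0, 0]],
])

```text
time_s: 28.75
tcp_pos: [485.6, -172.3, 198.3]
tcp_rot: [-0.18, 1.559, 1.46]
ft_force: [-0.6, -0.7, -2.7]
opening: 0.168
```

```bash
python3 - <<'E'
from h import *
go([484.3,-173,131],1.642)
E
```

```text
tcp [ 485.6 -172.3  198.3] jaw heading 1.64 tilt [ 0.001  0.011 -1.   ] j [-0.48  0.02  0.01  1.56  0.01 -0.55] shift cm [ 6.73  0.14 -0.14] turn deg -0.1
```

>>> send_rows([
  [[1.2, 0.05, -0.1, 0], [1.5, 0, 0, 0], [1.5, 0, 0, 0]],
])

```text
time_s: 29.12
tcp_pos: [485.7, -173.1, 154.5]
tcp_rot: [-0.37, 1.56, 1.27]
ft_force: [0.3, -0.0, -3.1]
opening: 0.165
```

```bash
python3 - <<'E'
from h import *
go([484.3,-173,131],1.642);o=env.get_obs();print(o["ft_force"],o["wrist_torque"])
E
```

```text
tcp [ 485.7 -173.1  154.5] jaw heading 1.64 tilt [ 0.003  0.01  -1.   ] j [-0.48  0.02 -0.08  1.47  0.01 -0.55] shift cm [ 2.35  0.15 -0.  ] turn deg -0.1

[ 0.2873326  -0.01337202 -3.07945739] [0.04736646 0.02553448 0.02807047]
```

Inside the hole with no side force. Down to the floor.

>>> send_rows([
  [[1.0, 0.1, 0, 0], [0.8, 0, 0, 0], [0.4, 0, 0, 0], [0, 0, 0, 0]],
])

```text
time_s: 29.62
tcp_pos: [484.8, -172.8, 131.9]
tcp_rot: [-0.463, 1.56, 1.177]
ft_force: [0.3, -0.5, -4.5]
opening: 0.166
```

```bash
python3 - <<'E'
from h import *
go([484.3,-173,131],1.642);o=env.get_obs();print(o["ft_force"],o["wrist_torque"])
E
```

```text
tcp [ 484.8 -172.8  131.9] jaw heading 1.64 tilt [ 0.004  0.01  -1.   ] j [-0.48  0.02 -0.13  1.42  0.01 -0.55] shift cm [ 0.08  0.06 -0.02] turn deg -0.1

[ 0.25170454 -0.51732973 -4.53848492] [-0.04406535  0.03717493  0.01222574]
```

>>> send_rows([
  [[0.3, 0, 0, 0], [0, 0, 0, 0]],
])

```text
time_s: 29.88
tcp_pos: [486.4, -173.2, 131.8]
tcp_rot: [-0.875, 1.558, 0.765]
ft_force: [0.2, 0.4, -3.8]
opening: 0.167
```

>>> send_rows([
  [[0, 0, 0, 0], [0, 0, 0, 0], [0, 0, 0, 0], [0, 0, 0, 0]],
], fingers=-1)

```text
time_s: 30.38
tcp_pos: [487.7, -174.0, 133.0]
tcp_rot: [-1.123, 1.557, 0.517]
ft_force: [0.0, -0.4, 1.2]
opening: 0.986
```

>>> send_rows([
  [[-1.5, 0, 0, 0], [-2, 0, 0, 0], [-2, 0, 0, 0], [-2, 0, 0, 0], [-2.5, 0, 0, 0]],
])

```text
time_s: 31.0
tcp_pos: [485.7, -174.4, 237.8]
tcp_rot: [-1.039, 1.558, 0.601]
ft_force: [-0.1, -0.1, 0.1]
opening: 1.004
```

```bash
python3 - <<'E'
from h import *
go([500,-400,260],0.0);o=env.get_obs();print(o["ft_force"],o["opening"])
im=env.camera("wrist");cv2.imwrite("pics/w7.png",im)
for t,z in(("wrench_bar",148),("holder_floor",8),("toggle_tip",130),("toggle_pivot",85),("lamp",96)):
    for q in env.spot_point("wrist",t)[:1]: print(t,round(q["score"],2),np.round(q["point"],1),atz("wrist",q["point"],z).round(1))
E
```

```text
tcp [ 485.7 -174.4  237.8] jaw heading 1.64 tilt [ 0.011  0.007 -1.   ] j [-0.48  0.02  0.08  1.63  0.01 -0.55] shift cm [ -2.37   0.11 -22.59] turn deg -86.0

[-0.06585568 -0.06544984  0.09575746] 1.0041208198319134
wrench_bar 0.76 [256.4 203.1] [ 493.2 -169.7  148. ]
holder_floor 0.8 [250.8 162.6] [ 486.9 -173.     8. ]
toggle_tip 0.27 [150.2 309.5] [ 601.3 -255.2  130. ]
toggle_pivot 0.62 [  7.4 171.4] [ 493.5 -396.3   85. ]
lamp 0.87 [ 52.3 188.9] [ 503.4 -349.5   96. ]
```

View pics/w7.png

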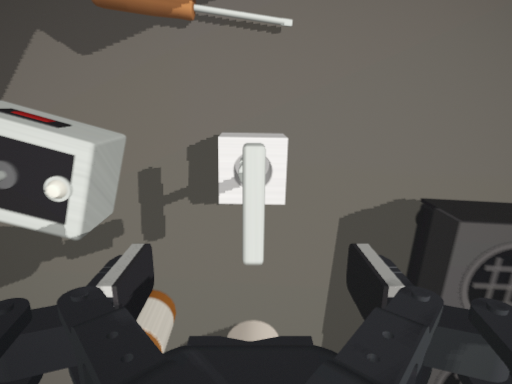

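The wrench stands upright in its holder (bar (254,204)); the box with lamp (57,188) is on the left. Shutting the fingers and going behind the toggle.

>>> send_rows([
  [[0.3, 0, -4.7, 2.8], [0.3, -0.3, -4.7, 2.8], [0.3, -0.3, -4.7, 2.8], [0.3, -0.3, -4.7, 2.8], [0.3, -0.3, -4.7, 2.8]],
], fingers=1)

```text
time_s: 31.92
tcp_pos: [489.7, -409.6, 210.9]
tcp_rot: [0.038, 1.554, 1.433]
ft_force: [0.7, 0.1, 0.4]
opening: -0.004
```

>>> send_rows([
  [[0.3, -0.3, -3.5, 0], [0.5, 0, 0, 0], [0, 0, 0, 0]],
])

```text
time_s: 32.3
tcp_pos: [483.5, -446.8, 194.9]
tcp_rot: [0.366, 1.546, 1.756]
ft_force: [0.5, 1.2, 0.1]
opening: -0.004
```

```bash
python3 - <<'E'
from h import *
go([487,-441,200],1.385);o=env.get_obs();print(o["ft_force"],o["opening"])
im=env.camera("wrist");cv2.imwrite("pics/w8.png",im)
P={}
for t,z in(("toggle_tip",130),("toggle_pivot",85),("lamp",96)):
    for q in env.spot_point("wrist",t)[:1]: print(t,round(q["score"],2),np.round(q["point"],1),atz("wrist",q["point"],z).round(1))
E
```

```text
tcp [ 483.5 -446.8  194.9] jaw heading 1.39 tilt [-0.005  0.025 -1.   ] j [-0.85  0.43  0.48  1.64  0.01 -0.67] shift cm [-0.5  -0.23  0.64] turn deg 0.3

[0.46425061 1.23041281 0.14709795] -0.004369131090122614
toggle_tip 0.81 [318.3 212.2] [ 495.  -399.7  130. ]
toggle_pivot 0.93 [309.  196.9] [ 497.5 -397.4   85. ]
lamp 0.75 [369.9 198.1] [ 504.5 -351.9   96. ]
```

View pics/w8.png

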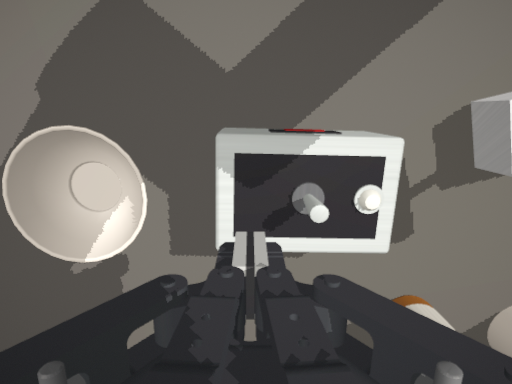

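View: toggle tip (318,212), pivot (309,197), lamp (370,198), pads aligned behind the toggle. Lowering.

>>> send_rows([
  [[1.5, -0.4, 0.5, 0], [2, 0, 0.3, 0], [2, 0, 0, 0], [1.7, 0, 0, 0], [0.5, 0, 0, 0]],
])

```text
time_s: 33.12
tcp_pos: [492.8, -433.6, 118.2]
tcp_rot: [0.135, 1.551, 1.532]
ft_force: [0.1, 0.7, -0.2]
opening: 0.001
```

```bash
python3 - <<'E'
from h import *
go([494.8,-408.5,110],1.39);o=env.get_obs();print(o["ft_force"],o["opening"])
E
```

```text
tcp [ 492.8 -433.6  118.2] jaw heading 1.397 tilt [ 0.001  0.02  -1.   ] j [-0.83  0.41  0.3   1.47  0.01 -0.66] shift cm [0.87 0.24 2.49] turn deg 0.4

[ 0.11766764  0.68238758 -0.18146833] 0.0010405697382420095
```

>>> send_rows([
  [[0.8, 0.1, 0.3, 0], [0.3, 0.1, 0.8, 0], [0.1, 0, 0.8, 0]],
])

```text
time_s: 33.5
tcp_pos: [494.5, -414.1, 106.7]
tcp_rot: [0.081, 1.553, 1.478]
ft_force: [-0.7, -1.5, 1.5]
opening: -0.001
```

```bash
python3 - <<'E'
from h import *
go([494.8,-408.5,110],1.39);o=env.get_obs();print(o["ft_force"],o["opening"])
E
```

```text
tcp [ 494.5 -414.1  106.7] jaw heading 1.396 tilt [ 0.002  0.018 -1.   ] j [-0.81  0.38  0.24  1.44  0.01 -0.63] shift cm [-0.32  0.06  0.56] turn deg 0.4

[-0.65226975 -1.52028632  1.48879552] -0.0005282052866283037
```

>>> send_rows([
  [[0, 0, 0.6, 0], [0, 0, 0.5, 0]],
])

```text
time_s: 33.75
tcp_pos: [496.5, -404.8, 108.1]
tcp_rot: [0.016, 1.558, 1.412]
ft_force: [-0.5, -4.8, -1.9]
opening: -0.001
```

>>> send_rows([
  [[0, 0, 0.5, 0], [0, 0, 0, 0]],
])

```text
time_s: 34.0
tcp_pos: [497.0, -403.1, 109.3]
tcp_rot: [-0.144, 1.567, 1.251]
ft_force: [-2.2, -4.5, -0.7]
opening: 0.001
```

>>> send_rows([
  [[0.3, 0, 0.5, 0], [0.3, 0, 0.5, 0]],
])

```text
time_s: 34.25
tcp_pos: [497.4, -402.0, 108.9]
tcp_rot: [-2.949, 1.554, -1.559]
ft_force: [-6.2, -10.7, 5.4]
opening: -0.0
```

>>> send_rows([
  [[0.2, 0, 0.4, 0], [0, 0, 0, 0]],
])

```text
time_s: 34.5
tcp_pos: [496.9, -403.7, 110.2]
tcp_rot: [-2.972, 1.542, -1.586]
ft_force: [0.1, -3.3, -2.0]
opening: 0.002
```

>>> send_rows([
  [[0.2, 0, 0.5, 0], [0.2, 0, 0.5, 0], [0.1, 0, 0.5, 0], [0.1, 0, 0.5, 0]],
])

```text
time_s: 35.0
tcp_pos: [497.2, -402.2, 110.3]
tcp_rot: [-3.025, 1.503, -1.649]
ft_force: [-2.9, -12.4, -1.4]
opening: -0.001
```

```bash
python3 - <<'E'
from h import *
im=env.camera("wrist");cv2.imwrite("pics/w9.png",im)
go([497,-400,108],1.39);o=env.get_obs();print(o["ft_force"],o["wrist_torque"])
for n in("wrist",):
  for q in env.spot_point(n,"toggle_tip")[:1]:print(q["score"],q["point"],atz(n,q["point"],125).round(1))
cv2.imwrite("pics/w9c.png",cv2.resize(im[100:300,200:420],(660,600)))
E
```

```text
tcp [ 497.2 -402.1  110.3] jaw heading 1.375 tilt [-0.005 -0.068 -0.998] j [-0.76  0.31  0.15  1.37 -0.05 -0.56] shift cm [0.22 0.06 0.22] turn deg -0.9

[ -2.98003952 -12.54835125  -2.69216303] [-2.55927993  0.67926385  0.00582343]
0.67 [297.5, 265.3] [ 500.8 -380.9  125. ]
```

View pics/w9c.png

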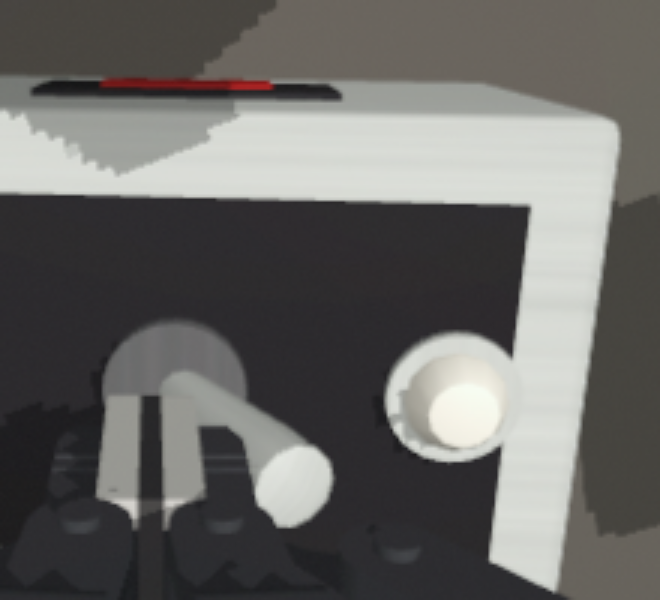

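The toggle leans fully (tip (297,265), 19 mm over, force 12.5 N, twice what the spring gives). Holding.

>>> send_rows([
  [[0.1, 0, 0.45, 0], [0.1, 0, 0.45, 0], [0.1, 0, 0.45, 0], [0.1, 0, 0.45, 0], [0.1, 0, 0.45, 0]],
])

```text
time_s: 35.72
tcp_pos: [496.9, -402.6, 111.0]
tcp_rot: [-3.04, 1.456, -1.68]
ft_force: [-4.0, -10.1, 0.2]
opening: 0.004
```

>>> send_rows([
  [[0.1, 0, 0.45, 0], [0.1, 0, 0.45, 0], [0.1, 0, 0.45, 0], [0.1, 0, 0.45, 0], [0.1, 0, 0.45, 0]],
])

```text
time_s: 36.35
tcp_pos: [496.6, -403.0, 111.6]
tcp_rot: [-3.044, 1.41, -1.701]
ft_force: [-3.5, -11.1, 0.1]
opening: 0.003
```

```bash
python3 - <<'E'
from h import *
im=env.camera("wrist")
go([497,-400,108],1.39);o=env.get_obs();print(o["ft_force"],o["wrist_torque"])
for q in env.spot_point("wrist","toggle_tip")[:1]:print(q["score"],q["point"],atz("wrist",q["point"],125).round(1))
E
```

```text
tcp [ 496.7 -403.   111.6] jaw heading 1.342 tilt [-0.021 -0.159 -0.987] j [-0.72  0.26  0.09  1.31 -0.13 -0.5 ] shift cm [0.31 0.04 0.35] turn deg -2.7

[ -4.20549364 -11.41022327   0.41133177] [-2.21534225  0.76678633 -0.07904409]
0.84 [298.5, 264.0] [ 500.2 -380.   125. ]
```

>>> send_rows([
  [[0.1, 0, 0.5, 0], [0.1, 0, 0.5, 0], [0.1, 0, 0.5, 0]],
])

```text
time_s: 36.83
tcp_pos: [496.5, -403.2, 112.0]
tcp_rot: [-3.046, 1.38, -1.714]
ft_force: [-3.1, -10.8, -0.1]
opening: 0.001
```

>>> send_rows([
  [[0, 0, -2, 0], [0, 0, -2.5, 0], [-2, 0, -0.5, 0], [-4, 0, 0, 0], [-4, 0, 0, 0]],
])

```text
time_s: 37.45
tcp_pos: [484.6, -432.2, 216.4]
tcp_rot: [-3.081, 1.396, -1.749]
ft_force: [0.2, -0.9, -0.4]
opening: -0.002
```

>>> send_rows([
  [[-3, 0, 0, 0], [0, 0, 0, 0], [0, 0, 0, 0], [0, 0, 0, 0]],
])

```text
time_s: 37.95
tcp_pos: [486.2, -428.4, 248.3]
tcp_rot: [-3.057, 1.399, -1.725]
ft_force: [-0.2, -0.4, -0.3]
opening: -0.001
```

```bash
python3 - <<'E'
from h import *
a=env.camera("wrist");b=env.camera("scene");t=env.camera("top")
go([497,-400,108]);print(env.get_obs()["ft_force"],env.get_obs()["time_s"])
for q in env.spot_point("wrist","toggle_tip")[:1]:print(q["score"],q["point"],atz("wrist",q["point"],130).round(1))
for k in["wrench_bar","wrench_mouth","holder_floor","jam_jar","screwdriver","mug","syrup_bottle"]:
    print(k,[[np.round(q["point"],1).tolist() for q in env.spot_point(n,k)[:1]] for n in("scene","top")])
cv2.imwrite("pics/f.png",np.hstack([cv2.resize(a,(400,300)),cv2.resize(b[110:302,130:386],(400,300))]))
E
```

```text
tcp [ 486.1 -428.2  248.1] jaw heading 1.331 tilt [-0.027 -0.169 -0.985] j [-0.76  0.28  0.38  1.58 -0.14 -0.52] shift cm [13.3  -0.2   5.34] 
[0.27262905 0.14604467 0.20242281] 38.1
0.82 [308.7, 192.0] [ 495.  -401.6  130. ]
wrench_bar [[[245.3, 151.4]], [[303.1, 211.5]]]
wrench_mouth [[[248.7, 184.9]], [[300.0, 214.2]]]
holder_floor [[[249.1, 187.0]], [[299.5, 219.0]]]
jam_jar [[], []]
screwdriver [[[276.3, 154.4]], [[192.4, 167.2]]]
mug [[[181.6, 231.1]], [[289.1, 137.2]]]
syrup_bottle [[[173.5, 195.3]], [[287.5, 140.8]]]
```

View pics/f.png

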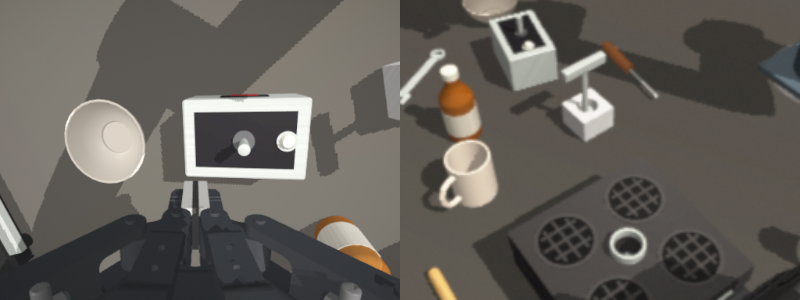

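The toggle is back upright, the wrench stands upright in its holder, and the bystanders near it are in place. Handing in.

```bash
python3 -c "
from bench import env
print(env.finish_job())"
```

```text
the job is handed in; nothing more can be done
None
```

The job is done in the order asked and handed in at about 38 s of the 64 s allowed. The hand-in gives no verdict.

- **Bolt:** I took the wrench from its holder, seated it on the bolt and turned it clockwise until it hit the stop. The tool had turned 1.50 rad, play included, and the torque had climbed to about 1.26 N m. A glance at the bolt head afterwards, partly hidden by the collar, put its turn at about 1.29 rad.
- **Wrench:** it stands upright in its holder in the last pictures.
- **Toggle:** I pushed it fully to the lamp side, with the tip 19 mm over. I held it there about 2 s at 11–13 N, roughly twice what the spring alone gives. After release, the tip was found back within about 2 mm of where it stood upright.
- **Bystanders:** the screwdriver, mug and syrup bottle stand as before in the last scene picture. Some detections in the last top picture were clearly wrong: the screwdriver was reported at the collar, and the bottle and mug at nearly the same spot. The jam jar was not detected in either last picture. It is outside the part I viewed, so I did not confirm it, but the arm never went near it.

The tool kept drifting in tilt during row moves, up to about 5° at times. I corrected this before gripping the wrench and before putting it back. A slight contact while fitting the socket on the bolt was fixed by shifting about 2 mm. The largest force I read was about 13 N.

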